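Index the glazing turntable to its second hole

TASK

The rotary stand with the stained-glass roundel has to be turned to its next station: pull the sprung pin up out of its hole by the red knob, swing the turntable counter-clockwise (seen from above) to the hole in the brass arc, and let the pin spring fully home there, then let go and move clear. Where exactly the brass arc has been clamped is not measured, so feel for its hole with the pin, and be gentle: do not force the turntable against a seated pin (no more than about 40 N). Leave the tape measure, the foil roll and the bottle where they are.

Things in the scene. Friction and masses are not known exactly. Their poses are not given: they have to be found in the camera images.
- stand: Round grey base plate, 310 mm across, 10 mm thick, fixed; origin at the centre of its underside, on the turntable's upright axis; its -x axis points at the first hole. On it lies a smooth level pin track on a circle of 130 mm radius, top 22 mm above the table: aluminium at the first hole, then a brass arc. Both holes are 11 mm square, centred on that circle.
- first_hole (a point): Mouth centre of the first hole, 22 mm above the table. The second hole is in the brass arc, 38 to 58 degrees (0.66 to 1.01 rad) counter-clockwise from it seen from above; the arc is clamped differently each time but stays put during the work. There is no other hole. Cameras see it as a dark square in the brass, 31 degrees from the arc's end that is nearer the first hole.
- turntable (a joint): Turning of the turntable (wooden disc 210 mm across with a flat glass roundel, top 45 mm above the table) in rad: 0 with the pin in the first hole, growing counter-clockwise from above; end stop 1.117. Needs about 2 N at the knob, 2 N more with the pin rubbing on the track; stays where left. A dark lug, 34 mm wide, top 40 mm above the table, reaches 151 mm from the axis and carries the pin.
- pin (a joint): Lift of the index pin in m: 0 fully home in a hole, about 0.008 when its nose rides on the track, 0.020 fully pulled. 8 mm thick with a round nose, so it has about 1.5 mm of play either way in a hole. Its spring pushes down with 9 N at 0, rising to 12 N at 0.020. It falls in by itself when over a hole if the knob is free to slide down.
- knob (a point): Centre of the red knob on the pin's top: upright cylinder, 22 mm across, 24 mm high, centre 79 mm above the table with the pin home, 130 mm from the turntable axis; it goes round with the turntable and up with the pin. Below it a steel sleeve 16 mm across ends 63 mm above the table; the lug's top is 39 mm below the knob's centre. It can be gripped from above across any direction.
- tape_measure: Black and orange tape measure, 62 x 34 x 60 mm high, loose bystander; origin at the centre of its underside.
- foil_roll: Blue flat tin of copper foil, 72 mm across, 26 mm high, loose bystander; origin at the centre of its underside.
- flux: White bottle with red cap, 40 mm across, 90 mm high, loose bystander; origin at the centre of its underside.

How it is judged:
By the outcome, as a careful person would: the job done as asked, in the order asked, and still so for the second after the job is handed in, with the robot touching nothing.
It also fails if it takes over 45 s, if anything falls off the work surface, if the arm or the gripper's body presses on something with over 40 N, if the wrist force passes 120 N, or if a joint passes its speed limit or range.

ROBOT

A 6-joint arm with a two-finger parallel gripper is mounted at the origin on the work surface. World frame = base frame: x ahead of the robot, y to its left, z up, the work surface at z = 0. Lengths are in m, angles in degrees, forces in N, time in s.
With the tool pointing down it reaches from about 0.4 to 0.825 m from the base axis. Payload 7 kg.
Tool frame: the origin (TCP) lies on the mounting face of the last link; the fingertips stand 178 mm ahead of it and the grasp point (between the pads) lies 159 mm ahead of it; z points along the fingers, y is the direction in which the jaws open and shut (so a half turn about z gives the same grasp; the last joint's range is limited). The gripper opens to 88 mm and grips with 3 to 60 N. Pads are 19 mm wide; open, the fingers measure 130 mm over their backs; the gripper's body (78 mm by 193 mm) begins 47 mm behind the grasp point.
Start: joints at [16.507, 20.546, 0.682, 0, -70.136, -16.507], TCP at [0.675, -0, 0.405] pointing down, gripper open.
Joint ranges: [-176.03, 176.03], [-82.01, 121.73], [-58.28, 71.71], [-173.87, 95.51], [-174.79, -0.11], [-173.66, 173.66]. Speed limits (degrees/s): [136.94, 136.94, 172.46, 180, 180, 180].

INTERFACE

Orientations are given as [roll, pitch, yaw] about the fixed x, y, z axes, in that order (R = Rz(yaw) Ry(pitch) Rx(roll)).
In Python, from plant import r gives the robot as it stands. The module is installed in compiled form; this text tells all that it offers.
- The arm moves only by the tool carry_out, never from a script. Its argument "plan" is a list of rows, each a list of 3 entries, a list of its own where there are three numbers: the shift along the tool's x, y, z in m, then the turn, a rotation vector about the tool's x, y, z in degrees, then the closure in counts, from 0 (fully open) to 255 (shut). In form: [[[x, y, z], [ax, ay, az], hand], ...]. A call has 1 to 12 rows; each row shifts and turns the commanded pose from where the row before left it, along the tool's axes as they then stand; what a row does not reach is not made up. A row lasts 1/12 s, in which the tool goes at most 41.7 mm and 7.16 degrees, less where a joint would pass 70% of its speed; a pose out of reach is approached as far as the arm can. A call is refused whole if a number of a shift passes 0.0417 or a number of a turn 7.16, either way. A call with a gripper value outside its range is refused whole. The fingers move at their own pace and stop on an object; "grip_force" is the grip in N (left out, the last holds). Time passes only in rows, so rows that do not move let the fingers close. It gives the time, the measured TCP pose, the force and the opening at its end, in the units of the state.
- r.get_state(): the state, without advancing time (a new reading comes with each control period).
- r.capture(name): name is "scene" or "side" or "wrist"; returns the picture (400x640x3 uint8, red, green, blue); there is no depth.
- r.get_calibration(name): a dict with "K" (3x3 intrinsics, pixels), "D" ([k1, k2, p1, p2, k3] as OpenCV has them; the pictures are not rectified), "rvec" (rotation vector, rad) and "tvec" (3), from world to camera coordinates, as OpenCV has them. Camera axes: x right, y down, z forward; pixel columns grow to the right and rows downward; lengths in m; the calibration is good to about 2 mm. A picture is of the moment at which its call begins: read the wrist's pose just before it. get_calibration takes no time and is no camera call; for the wrist camera it gives the pose at the moment of the call.
- r.close_job(): hands the job in, once; it reports no verdict.
The state is a dict: "time_s": time; "joints": joint angles; "qd": joint speeds; "joint_torque": joint torques, N m; "tcp_pos": TCP position; "eef_rot": TCP orientation; "contact_force": force on the tool from outside, world axes, zero at the start; "moment": the same for the moment, N m; "gripper_width": finger opening in m.
Only numpy, scipy, OpenCV 4.12 (cv2) and the standard library are available. Lean on these libraries where they do the work, as an engineer would, in place of code of your own. Each camera call takes 0.05 s, during which the arm holds its last target. There are 200 camera calls.

## Working session

There is one attempt and no reset: what is moved stays moved. The work goes in short steps, Python scripts to look and compute and a tool call to move; the robot and the scene stay as the last step left them, time stands still between calls to the robot, and variables do not carry over. Pictures are saved under pics/ and viewed, about 8 in all and at most 12, crops included, and the job is handed in when it is done.

Besides the shell and the picture viewer there is one more tool, called after "Emit:" as name(argument=value, ...) on one line, values as JSON. carry_out: Moves the arm, as the interface text tells. Its arguments: {"type":"object","properties":{"plan":{"type":"array","items":{"type":"array"}},"grip_force":{"type":"number"}},"required":["plan"]}

```bash
mkdir -p pics; cat > h.py <<'E'
import numpy as np, cv2
from plant import r
def cap(n,f):
    im=r.capture(n); cv2.imwrite('pics/'+f+'.png',im[:,:,::-1]); return im
def ray(c,uv,z):
    K,D=np.array(c['K'],float),np.array(c['D'],float)
    R=cv2.Rodrigues(np.array(c['rvec'],float))[0];t=np.array(c['tvec'],float).ravel()
    p=cv2.undistortPoints(np.array(uv,float).reshape(-1,1,2),K,D).reshape(-1,2)
    d=np.c_[p,np.ones(len(p))]@R; o=-R.T@t
    return o+d*((z-o[2])/d[:,2])[:,None]
def proj(c,P):
    return cv2.projectPoints(np.array(P,float).reshape(-1,3),np.array(c['rvec'],float),np.array(c['tvec'],float),np.array(c['K'],float),np.array(c['D'],float))[0].reshape(-1,2)
E
python3 - <<'E'
from h import *
print({k:np.round(v,4) for k,v in r.get_state().items()})
a=cap('scene','s1');b=cap('wrist','w1')
cv2.imwrite('pics/both.png',cv2.resize(np.vstack([a,b])[:,:,::-1],(480,600)))
E
```

```text
{'time_s': np.float64(0.0), 'joints': array([ 1.65058e+01,  2.05922e+01,  6.33500e-01, -1.82000e-02,
       -7.01345e+01, -1.65068e+01]), 'qd': array([ 0.0315,  0.0033, -0.0425, -0.0716, -0.0423, -0.0006]), 'joint_torque': array([-8.00000e-04, -5.82727e+01,  2.93058e+01,  6.99750e+00,
        6.90000e-03, -2.00000e-04]), 'tcp_pos': array([ 0.6748, -0.    ,  0.4037]), 'eef_rot': array([ 1.799058e+02, -1.010000e-02, -9.000720e+01]), 'contact_force': array([-0.4954,  0.1699,  0.3085]), 'moment': array([ 0.0421, -0.0437, -0.0222]), 'gripper_width': np.float64(0.0876)}
```

View pics/s1.png

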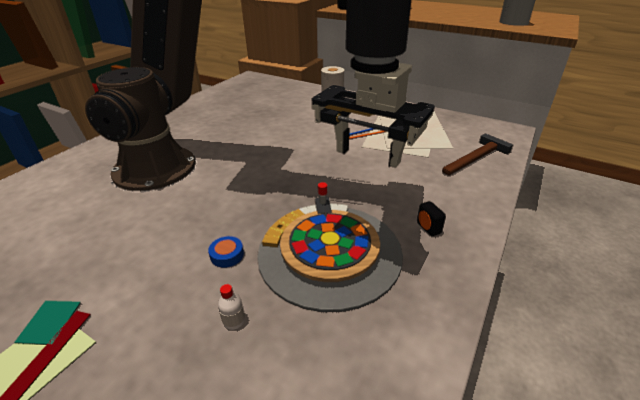

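View pics/w1.png

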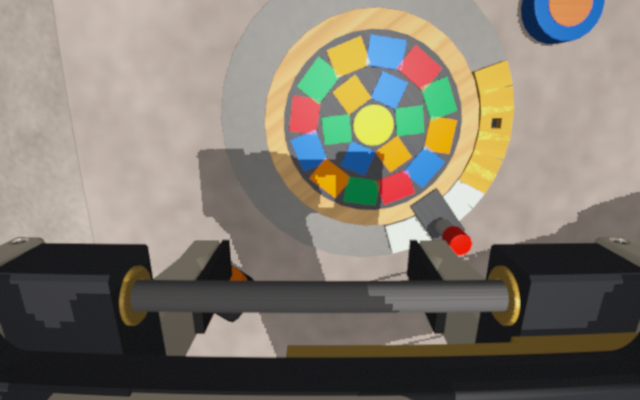

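The wrist view shows the roundel centre at about (373,125), the knob top at about (460,244) and the dark hole in the brass at about (496,123). The tape measure sits behind the left finger at about (235,280), and the foil roll is at top right, about (563,5).

```bash
python3 - <<'E'
from h import *
c=r.get_calibration('wrist'); s=r.get_calibration('scene')
b=cv2.imread('pics/w1.png'); hsv=cv2.cvtColor(b,cv2.COLOR_BGR2HSV)
def blob(m,near):
    n,l,st,ce=cv2.connectedComponentsWithStats(m.astype(np.uint8))
    i=min((i for i in range(1,n) if st[i,4]>15),key=lambda i:np.hypot(*(ce[i]-near)));return ce[i],st[i],l==i
y,_,_=blob(cv2.inRange(hsv,(24,120,120),(35,255,255))>0,(373,125))
k,st,m=blob((cv2.inRange(hsv,(0,180,215),(6,255,255))>0),(460,244))
h,sth,_=blob(b.max(2)<60,(496,123))
print(y,k,st,h,sth)
C=ray(c,y,.045)[0];Kp=ray(c,k,.091)[0];H=ray(c,h,.022)[0]
# centre check: wood disc outline
w=cv2.inRange(hsv,(10,60,100),(24,200,255)); w[230:]=0; w[:,480:]=0
cn=max(cv2.findContours(w,0,2)[0],key=cv2.contourArea); e=cv2.fitEllipse(cv2.convexHull(cn)); print('disc',e, ray(c,e[0],.045))
print('C',C,'K',Kp,'H',H,np.linalg.norm((Kp-C)[:2]),np.linalg.norm((H-C)[:2]))
a=lambda p:np.degrees(np.arctan2(*(p-C)[1::-1]))
print(a(Kp),a(H),a(H)-a(Kp))
a1=cv2.cvtColor(cv2.imread('pics/s1.png'),cv2.COLOR_BGR2HSV)
ks,_,_=blob((cv2.inRange(a1,(0,150,80),(8,255,255))>0),(323,190)); print('scene knob',ks,proj(s,[[*Kp[:2],.079]]),'C',proj(s,C))
print('tape',ray(c,[235,275],.05),'foil',ray(c,[568,5],.026),'flux(scene)',ray(s,[226,290],.09),'tape(scene)',ray(s,[432,218],.03))
E
```

```text
[372.82108626 124.69968051] [460.91118421 244.22368421] [451 235  21  20 304] [436.79605263 321.21710526] [426 313  20  20 304]
disc ((377.8777160644531, 117.96350860595703), (218.504638671875, 230.45814514160156), 99.96463012695312) [[ 0.61930103 -0.05616027  0.045     ]]
C [ 0.62383798 -0.0498754   0.045     ] K [0.5455686  0.05301816 0.091     ] H [0.53188896 0.18552544 0.022     ] 0.12927946993449446 0.2527215531688286
127.25962985620866 111.33592416638946 -15.9237056898192
scene knob [321.78378378 186.58108108] [[322.00325645 189.2087742 ]] C [[329.5529992  237.73881685]]
tape [[0.76426558 0.10630051 0.05      ]] foil [[ 0.43785698 -0.16311189  0.026     ]] flux(scene) [[ 0.56252828 -0.28751542  0.09      ]] tape(scene) [[0.78721251 0.13821524 0.03      ]]
```

```bash
python3 - <<'E'
from h import *
c=r.get_calibration('wrist'); C=ray(c,[372.8,124.7],.045)[0]
b=cv2.imread('pics/w1.png')[100:150,470:525]; g=b.max(2)<90
n,l,st,ce=cv2.connectedComponentsWithStats(g.astype(np.uint8)); 
for i in range(1,n): print(st[i],ce[i]+[470,100])
for uv in ([496,123],):
    H=ray(c,uv,.022)[0];d=H-C;print(H,np.hypot(d[0],d[1]),np.degrees(np.arctan2(d[1],d[0]))%360-127.26)
P=[[*(C[:2]+.13*np.array([np.cos(t),np.sin(t)])),.022] for t in np.radians([127.26+x for x in (38,48,58)])]
print(proj(c,P))
E
```

```text
[22 19  8  8 57] [495.68421053 122.63157895]
[ 0.49349663 -0.05061418  0.022     ] 0.13036347464551143 53.06485393508656
[[487.46595199 155.67029971]
 [493.80209019 134.26561726]
 [496.53635654 111.8424727 ]]
```

Emit:
carry_out(plan=[[[-0.0088, 0.0215, 0.0175], [0, 0, 0], 0], [[-0.0088, 0.0215, 0.0175], [0, 0, 0], 0], [[-0.0088, 0.0215, 0.0175], [0, 0, 0], 0], [[-0.0088, 0.0215, 0.0175], [0, 0, 0], 0], [[-0.0088, 0.0215, 0.0175], [0, 0, 0], 0], [[-0.0088, 0.0215, 0.0175], [0, 0, 0], 0], [[0, 0, 0], [0, 0, -6.2], 0], [[0, 0, 0], [0, 0, -6.2], 0], [[0, 0, 0], [0, 0, -6.2], 0], [[0, 0, 0], [0, 0, -6.2], 0], [[0, 0, 0], [0, 0, -6.2], 0], [[0, 0, 0], [0, 0, -6.2], 0]])

```text
time_s: 1.1
tcp_pos: [0.5458, 0.0528, 0.2994]
eef_rot: [180.0, 0.0, -52.5]
contact_force: [0.0, 0.9, 0.2]
gripper_width: 0.0879
```

Emit:
carry_out(plan=[[[0, 0, 0], [0, 0, 0], 60], [[0, 0, 0], [0, 0, 0], 60], [[0, 0, 0], [0, 0, 0], 60]])

```text
time_s: 1.35
tcp_pos: [0.5459, 0.0527, 0.2995]
eef_rot: [180.0, 0.0, -53.0]
contact_force: [-0.1, 0.2, 0.5]
gripper_width: 0.073
```

```bash
python3 - <<'E'
from h import *
s=r.get_state(); print({k:np.round(s[k],4) for k in('time_s','tcp_pos','eef_rot','contact_force','gripper_width')})
b=cap('wrist','w2');c=r.get_calibration('wrist')
g=cv2.cvtColor(b,cv2.COLOR_RGB2HSV);m=cv2.inRange(g,(0,180,215),(6,255,255))
n,l,st,ce=cv2.connectedComponentsWithStats(m)
for i in range(1,n):
    if st[i,4]>60: print(st[i],ce[i],ray(c,ce[i],.091))
E
```

```text
{'time_s': np.float64(1.35), 'tcp_pos': array([0.5459, 0.0527, 0.2995]), 'eef_rot': array([ 1.799795e+02,  6.200000e-03, -5.300520e+01]), 'contact_force': array([-0.0843,  0.235 ,  0.5078]), 'gripper_width': np.float64(0.073)}
```

View pics/w2.png

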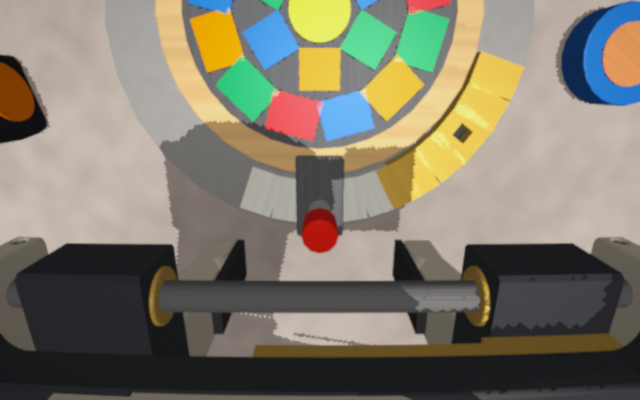

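The knob top is at about (320,235), centred between the fingers. The brass hole shows at about (462,132) and the roundel centre at (319,10).

```bash
python3 - <<'E'
from h import *
c=r.get_calibration('wrist')
K=ray(c,[320,235.5],.091)[0];C=ray(c,[319,10],.045)[0];H=ray(c,[462,132],.022)[0]
a=lambda p:np.degrees(np.arctan2(*(p-C)[1::-1]))%360
print(K,C,H,a(K),a(H)-a(K),np.linalg.norm((K-C)[:2]),np.linalg.norm((H-C)[:2]))
E
```

```text
[0.54557329 0.05295701 0.091     ] [ 0.62296795 -0.04882783  0.045     ] [ 0.49417958 -0.05124728  0.022     ] 127.2484548769575 53.82779243625821 0.1278674597953875 0.12881110038461038
```

Emit:
carry_out(plan=[[[0, 0, 0.0155], [0, 0, 0], 60], [[0, 0, 0.0155], [0, 0, 0], 60], [[0, 0, 0.0155], [0, 0, 0], 60], [[0, 0, 0.0155], [0, 0, 0], 60], [[0, 0, 0], [0, 0, 0], 255], [[0, 0, 0], [0, 0, 0], 255], [[0, 0, 0], [0, 0, 0], 255], [[0, 0, 0], [0, 0, 0], 255], [[0, 0, 0], [0, 0, 0], 255], [[0, 0, 0], [0, 0, 0], 255], [[0, 0, 0], [0, 0, 0], 255], [[0, 0, 0], [0, 0, 0], 255]], grip_force=40)

```text
time_s: 2.4
tcp_pos: [0.546, 0.0528, 0.2381]
eef_rot: [-180.0, -0.0, -52.8]
contact_force: [-1.6, 0.1, 3.8]
gripper_width: 0.0211
```

Emit:
carry_out(plan=[[[0, 0, 0], [0, 0, 0], 255], [[0, 0, 0], [0, 0, 0], 255], [[0, 0, 0], [0, 0, 0], 255]])

```text
time_s: 2.65
tcp_pos: [0.5461, 0.0528, 0.238]
eef_rot: [-180.0, -0.0, -52.8]
contact_force: [-1.2, 1.2, 6.1]
gripper_width: 0.0212
```

Emit:
carry_out(plan=[[[0, 0, -0.0035], [0, 0, 0], 255], [[0, 0, -0.0035], [0, 0, 0], 255], [[0, 0, -0.0035], [0, 0, 0], 255], [[0, 0, -0.0035], [0, 0, 0], 255], [[0, 0, 0], [0, 0, 0], 255], [[0, 0, 0], [0, 0, 0], 255]])

```text
time_s: 3.15
tcp_pos: [0.5457, 0.0526, 0.2514]
eef_rot: [180.0, 0.0, -52.8]
contact_force: [2.9, -1.5, -11.4]
gripper_width: 0.021
```

```bash
python3 - <<'E'
from h import *
s=r.get_state(); print({k:np.round(s[k],4) for k in('time_s','tcp_pos','eef_rot','contact_force','gripper_width')})
c=cap('side','d1');cv2.imwrite('pics/d1.png',c[:,:,::-1])
E
```

```text
{'time_s': np.float64(3.15), 'tcp_pos': array([0.5457, 0.0526, 0.2514]), 'eef_rot': array([ 1.799566e+02,  1.300000e-02, -5.281160e+01]), 'contact_force': array([  2.9395,  -1.5027, -11.4034]), 'gripper_width': np.float64(0.021)}
```

View pics/d1.png

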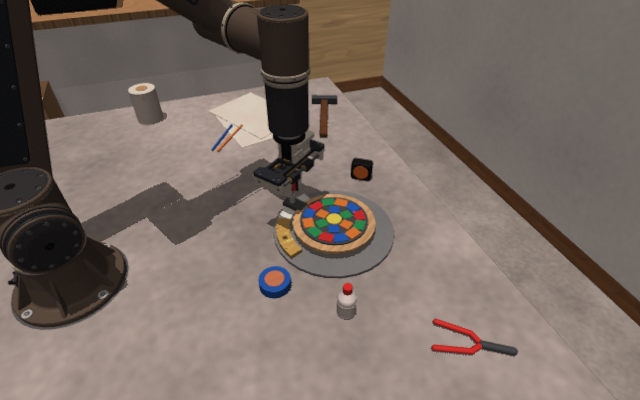

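Emit:
carry_out(plan=[[[8e-05, 0.00454, 0], [0, 0, -2], 255], [[8e-05, 0.00454, 0], [0, 0, -2], 255], [[8e-05, 0.00454, 0], [0, 0, -2], 255], [[0, 0, 0], [0, 0, 0], 255]])

```text
time_s: 3.53
tcp_pos: [0.535, 0.0435, 0.2514]
eef_rot: [180.0, 0.0, -46.7]
contact_force: [2.9, -3.7, -11.7]
gripper_width: 0.0214
```

Emit:
carry_out(plan=[[[0.00024, 0.00794, 0], [0, 0, -3.5], 255], [[0.00024, 0.00794, 0], [0, 0, -3.5], 255], [[0.00024, 0.00794, 0], [0, 0, -3.5], 255], [[0.00024, 0.00794, 0], [0, 0, -3.5], 255], [[0.00024, 0.00794, 0], [0, 0, -3.5], 255], [[0.00024, 0.00794, 0], [0, 0, -3.5], 255], [[0.00024, 0.00794, 0], [0, 0, -3.5], 255], [[0.00024, 0.00794, 0], [0, 0, -3.5], 255], [[0.00024, 0.00794, 0], [0, 0, -3.5], 255], [[0.00024, 0.00794, 0], [0, 0, -3.5], 255], [[0.00024, 0.00794, 0], [0, 0, -3.5], 255], [[0.00024, 0.00794, 0], [0, 0, -3.5], 255]])

```text
time_s: 4.53
tcp_pos: [0.4951, -0.0396, 0.2517]
eef_rot: [-179.9, -0.0, -4.7]
contact_force: [3.8, 2.2, -11.7]
gripper_width: 0.021
```

Emit:
carry_out(plan=[[[0, 0, 0], [0, 0, 0], 255], [[0, 0, 0], [0, 0, 0], 255]])

```text
time_s: 4.7
tcp_pos: [0.4952, -0.0398, 0.2517]
eef_rot: [-180.0, -0.0, -5.0]
contact_force: [3.1, -1.2, -11.1]
gripper_width: 0.0211
```

```bash
python3 - <<'E'
from h import *
p=r.get_state()['tcp_pos']; d=np.array(p[:2])-[.624,-.0503]; print(p,np.hypot(*d),np.degrees(np.arctan2(d[1],d[0]))%360-127.25)
b=cap('wrist','w3')
E
```

```text
[ 0.49516595 -0.03982095  0.25172314] 0.1292595168765518 48.09993695399291
```

View pics/w3.png

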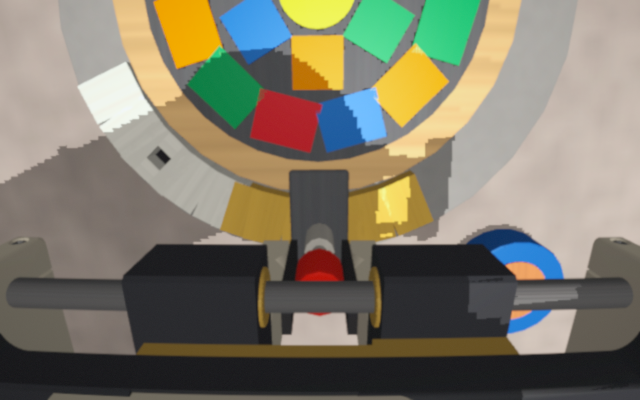

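Emit:
carry_out(plan=[[[0, 0, 0.0025], [0, 0, 0], 255], [[0, 0, 0.0025], [0, 0, 0], 255], [[0, 0, 0], [0, 0, 0], 255]])

```text
time_s: 5.0
tcp_pos: [0.4952, -0.0396, 0.2466]
eef_rot: [180.0, -0.0, -4.8]
contact_force: [2.1, -0.1, -7.3]
gripper_width: 0.021
```

Emit:
carry_out(plan=[[[0, 0, 0], [0, 0, 0], 184], [[0, 0, 0], [0, 0, 0], 184], [[0, 0, 0], [0, 0, 0], 184], [[0, 0, 0], [0, 0, 0], 184]])

```text
time_s: 5.33
tcp_pos: [0.4951, -0.0399, 0.2472]
eef_rot: [-180.0, -0.0, -4.8]
contact_force: [0.5, 0.5, -0.9]
gripper_width: 0.0243
```

Emit:
carry_out(plan=[[[1e-05, 0.00113, 0], [0, 0, -0.5], 184], [[1e-05, 0.00113, 0], [0, 0, -0.5], 184], [[1e-05, 0.00113, 0], [0, 0, -0.5], 184], [[1e-05, 0.00113, 0], [0, 0, -0.5], 184], [[1e-05, 0.00113, 0], [0, 0, -0.5], 184], [[1e-05, 0.00113, 0], [0, 0, -0.5], 184], [[0, 0, 0], [0, 0, 0], 184]])

```text
time_s: 5.92
tcp_pos: [0.4947, -0.0466, 0.2469]
eef_rot: [-180.0, -0.0, -1.7]
contact_force: [0.2, 0.2, -0.1]
gripper_width: 0.0243
```

Emit:
carry_out(plan=[[[0, 0.00057, 0], [0, 0, -0.25], 184], [[0, 0.00057, 0], [0, 0, -0.25], 184], [[0, 0.00057, 0], [0, 0, -0.25], 184], [[0, 0.00057, 0], [0, 0, -0.25], 184]])

```text
time_s: 6.25
tcp_pos: [0.4945, -0.0492, 0.2466]
eef_rot: [180.0, 0.0, -0.8]
contact_force: [0.3, -0.8, 0.5]
gripper_width: 0.0239
```

```bash
python3 - <<'E'
from h import *
b=cap('wrist','w4'); cv2.imwrite('pics/w4.png',cv2.resize(b[150:350,180:460,::-1],None,fx=2.5,fy=2.5))
E
```

```text
(no output)
```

View pics/w4.png

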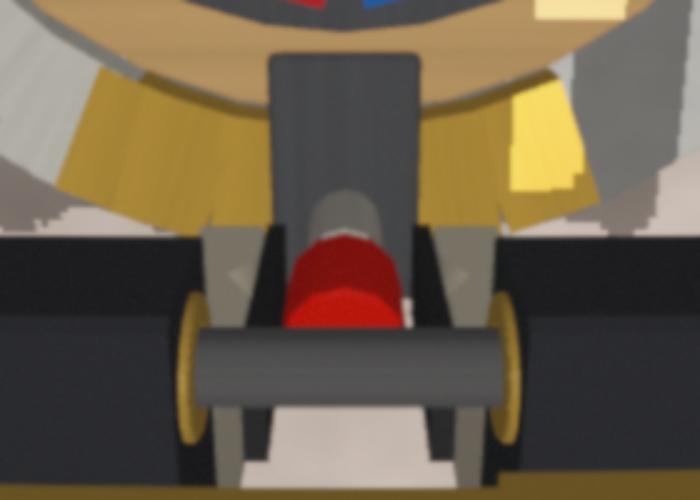

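The knob follows, touching the trailing (left) finger at crop (285,300), with a gap on the right. No sign of a drop yet, so I continue in fine steps.

Emit:
carry_out(plan=[[[0, 0.00057, 0], [0, 0, -0.25], 184], [[0, 0.00057, 0], [0, 0, -0.25], 184]])

```text
time_s: 6.47
tcp_pos: [0.4945, -0.0502, 0.2467]
eef_rot: [180.0, 0.0, -0.3]
contact_force: [0.1, 0.0, -0.0]
gripper_width: 0.0241
```

Emit:
carry_out(plan=[[[0, 0.00057, 0], [0, 0, -0.25], 184], [[0, 0.00057, 0], [0, 0, -0.25], 184]])

```text
time_s: 6.63
tcp_pos: [0.4946, -0.0512, 0.2467]
eef_rot: [-180.0, -0.0, 0.2]
contact_force: [-0.0, 2.5, 0.8]
gripper_width: 0.0245
```

Emit:
carry_out(plan=[[[0, 0.00057, 0], [0, 0, -0.25], 184], [[0, 0.00057, 0], [0, 0, -0.25], 184]])

```text
time_s: 6.8
tcp_pos: [0.4946, -0.0523, 0.2467]
eef_rot: [-180.0, -0.0, 0.7]
contact_force: [0.3, 1.9, -0.1]
gripper_width: 0.0245
```

Emit:
carry_out(plan=[[[0, 0.00057, 0], [0, 0, -0.25], 184], [[0, 0.00057, 0], [0, 0, -0.25], 184]])

```text
time_s: 6.97
tcp_pos: [0.4946, -0.0535, 0.2467]
eef_rot: [-180.0, -0.0, 1.2]
contact_force: [0.4, 2.5, -0.2]
gripper_width: 0.0243
```

Emit:
carry_out(plan=[[[0, 0.00057, 0], [0, 0, -0.25], 184], [[0, 0, 0], [0, 0, 0], 184]])

```text
time_s: 7.13
tcp_pos: [0.4946, -0.054, 0.2467]
eef_rot: [-180.0, -0.0, 1.5]
contact_force: [-0.3, 3.5, 0.4]
gripper_width: 0.0244
```

```bash
python3 - <<'E'
from h import *
s=r.get_state();print(s['tcp_pos'],s['contact_force'])
b=cap('wrist','w5'); c=cv2.imread('pics/w4.png')
cv2.imwrite('pics/w5.png',np.hstack([cv2.resize(x,(400,286)) for x in (c,b[150:350,180:460,::-1])]))
E
```

```text
[ 0.49462819 -0.05403936  0.24669441] [-0.32331847  3.5470614   0.42309287]
```

View pics/w5.png

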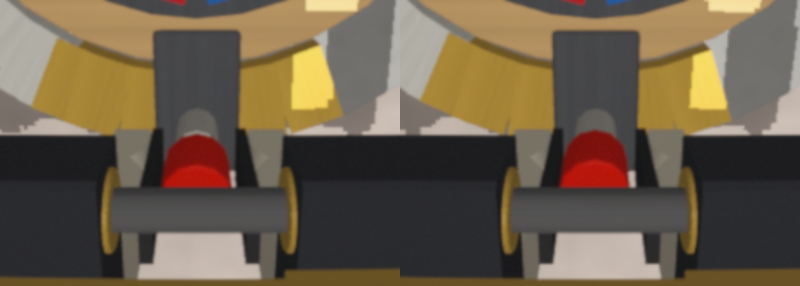

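The knob sits slightly lower against the sleeve (the bright pin band has gone). I'll quantify the drop.

```bash
cat > lift.py <<'E'
from h import *
def lift(b,c,tcp):
    # far rim edge of knob bottom: first red row along knob's column
    g=cv2.cvtColor(b,cv2.COLOR_RGB2HSV);m=(cv2.inRange(g,(0,150,60),(6,255,255))>0);m[:225]=0;m[:,:280]=0;m[:,360:]=0
    ys,xs=np.nonzero(m[:282]);cx=np.median(xs);col=[np.nonzero(m[:,int(cx)+d])[0].min() for d in(-2,-1,0,1,2)]
    v=b[:,int(cx)-2:int(cx)+3,0].mean(1).astype(int)
    C=np.array([.624,-.0503]);k=np.array(tcp[:2]);u=(C-k)/np.linalg.norm(C-k)
    lo=k+.011*u
    pr=lambda L:(proj(c,[[*lo,.067+L]])[0,1],proj(c,[[*lo,.091+L]])[0,1])
    return cx,np.mean(col),[np.round(pr(L),1) for L in(0,.004,.008,.0135)],v[244:282:2]
if __name__=='__main__':
    s=r.get_state();c=r.get_calibration('wrist')
    print(s['tcp_pos'],s['contact_force'],s['joint_torque'][:1])
    for f in('w3',None):
        b=cv2.imread('pics/w3.png')[:,:,::-1] if f else cap('wrist','w6')
        print(f,lift(np.ascontiguousarray(b),c,s['tcp_pos']))
    w4=cv2.resize(cv2.imread('pics/w4.png'),(280,200),interpolation=cv2.INTER_AREA)[:,:,::-1];B=np.zeros((400,640,3),np.uint8);B[150:350,180:460]=w4
    print('w4',lift(B,c,s['tcp_pos']))
E
python3 lift.py
```

```text
[ 0.49461504 -0.05403644  0.24669867] [-0.7132831   3.53942498  0.15270801] [-1.64607313]
w3 (np.float64(319.0), np.float64(249.0), [array([237.1, 259.2]), array([240.4, 263.6]), array([243.8, 268.2]), array([248.8, 274.9])], array([145, 108, 109, 122, 123, 124, 124, 125, 125, 126, 125, 126, 127,
       135, 172, 187, 185, 184, 155]))
None (np.float64(316.0), np.float64(241.4), [array([237.1, 259.2]), array([240.4, 263.6]), array([243.8, 268.2]), array([248.8, 274.9])], array([123, 123, 124, 124, 125, 125, 126, 127, 135, 175, 187, 184, 185,
       184, 184, 184, 183, 183, 154]))
w4 (np.float64(317.0), np.float64(244.6), [array([237.1, 259.2]), array([240.4, 263.6]), array([243.8, 268.2]), array([248.8, 274.9])], array([128, 123, 123, 123, 124, 124, 125, 125, 125, 127, 144, 179, 186,
       184, 184, 184, 184, 182, 149]))
```

Emit:
carry_out(plan=[[[0, 0.00057, 0], [0, 0, -0.25], 184], [[0, 0, 0], [0, 0, 0], 184]])

```text
time_s: 7.4
tcp_pos: [0.4947, -0.0544, 0.2467]
eef_rot: [-180.0, -0.0, 1.7]
contact_force: [-0.8, 6.9, 0.7]
gripper_width: 0.0243
```

Emit:
carry_out(plan=[[[0, 0.00057, 0], [0, 0, -0.25], 184], [[0, 0, 0], [0, 0, 0], 184]])

```text
time_s: 7.57
tcp_pos: [0.4947, -0.0548, 0.2467]
eef_rot: [-179.9, -0.0, 2.0]
contact_force: [-1.8, 7.9, 1.6]
gripper_width: 0.0245
```

```bash
python3 lift.py
```

```text
[ 0.49468105 -0.05475802  0.2467265 ] [-1.78909923  7.86717124  1.59815608] [-3.78220662]
w3 (np.float64(319.0), np.float64(249.0), [array([237.2, 259.3]), array([240.5, 263.7]), array([243.9, 268.3]), array([248.9, 275. ])], array([145, 108, 109, 122, 123, 124, 124, 125, 125, 126, 125, 126, 127,
       135, 172, 187, 185, 184, 155]))
None (np.float64(315.0), np.float64(241.6), [array([237.2, 259.3]), array([240.5, 263.7]), array([243.9, 268.3]), array([248.9, 275. ])], array([122, 123, 124, 124, 125, 125, 126, 126, 133, 172, 187, 185, 185,
       184, 184, 184, 184, 184, 154]))
w4 (np.float64(317.0), np.float64(244.6), [array([237.2, 259.3]), array([240.5, 263.7]), array([243.9, 268.3]), array([248.9, 275. ])], array([128, 123, 123, 123, 124, 124, 125, 125, 125, 127, 144, 179, 186,
       184, 184, 184, 184, 182, 149]))
```

Tangential force is rising, so the pin has met a hole wall. I'll back off, open a little so nothing rubs, and look at the lift.

Emit:
carry_out(plan=[[[0, -0.0011, 0], [0, 0, 0], 184], [[0, -0.0011, 0], [0, 0, 0], 170], [[0, 0, 0], [0, 0, 0], 170], [[0, 0, 0], [0, 0, 0], 170]])

```text
time_s: 7.95
tcp_pos: [0.4945, -0.0533, 0.2466]
eef_rot: [180.0, 0.0, 2.0]
contact_force: [0.6, -0.1, 0.5]
gripper_width: 0.029
```

```bash
python3 lift.py; python3 - <<'E'
from h import *
b=cap('side','d2');c=cv2.imread('pics/d1.png')
cv2.imwrite('pics/d2.png',cv2.resize(b[130:290,230:370,::-1],None,fx=3.5,fy=3.5,interpolation=cv2.INTER_CUBIC))
E
```

```text
[ 0.49445777 -0.05327219  0.24664411] [ 0.60663521 -0.14392497  0.50653097] [0.09180291]
w3 (np.float64(319.0), np.float64(249.0), [array([237. , 259.1]), array([240.3, 263.5]), array([243.7, 268.1]), array([248.7, 274.8])], array([145, 108, 109, 122, 123, 124, 124, 125, 125, 126, 125, 126, 127,
       135, 172, 187, 185, 184, 155]))
None (np.float64(317.0), np.float64(241.0), [array([237. , 259.1]), array([240.3, 263.5]), array([243.7, 268.1]), array([248.7, 274.8])], array([123, 124, 124, 125, 125, 125, 126, 127, 141, 180, 186, 185, 185,
       185, 185, 184, 184, 183, 154]))
w4 (np.float64(317.0), np.float64(244.6), [array([237. , 259.1]), array([240.3, 263.5]), array([243.7, 268.1]), array([248.7, 274.8])], array([128, 123, 123, 123, 124, 124, 125, 125, 125, 127, 144, 179, 186,
       184, 184, 184, 184, 182, 149]))
```

View pics/d2.png

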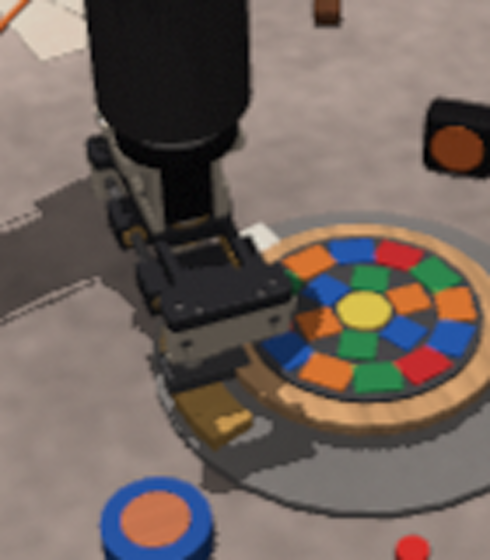

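Emit:
carry_out(plan=[[[0, 0, 0], [0, 0, 0], 60], [[0, 0, 0], [0, 0, 0], 60], [[0, 0, 0], [0, 0, 0], 60], [[0, 0, 0], [0, 0, 0], 60], [[0, 0, -0.013], [0, 0, 0], 60], [[0, 0, -0.013], [0, 0, 0], 60], [[0, 0, -0.013], [0, 0, 0], 60], [[0, 0, -0.013], [0, 0, 0], 60], [[0, 0, 0], [0, 0, 0], 60]])

```text
time_s: 8.8
tcp_pos: [0.4954, -0.0529, 0.3011]
eef_rot: [-180.0, -0.2, 2.0]
contact_force: [0.1, 0.5, -0.4]
gripper_width: 0.067
```

```bash
python3 - <<'E'
from h import *
print(r.get_state()['tcp_pos'])
b=cap('wrist','w7');c=r.get_calibration('wrist')
def top(b):
    g=cv2.cvtColor(np.ascontiguousarray(b),cv2.COLOR_RGB2HSV);m=cv2.inRange(g,(0,150,60),(6,255,255));m[:195]=0;m[:,:280]=0;m[:,360:]=0
    n,l,st,ce=cv2.connectedComponentsWithStats(m);i=1+np.argmax(st[1:,4]);v=b[:,int(ce[i][0])-1:int(ce[i][0])+2,0].mean(1).astype(int)
    return st[i],ce[i],v[st[i][1]-2:st[i][1]+st[i][3]+3]
print(top(b)); print('w2',top(cv2.imread('pics/w2.png')[:,:,::-1]))
t=np.radians(127.25+53.0);C=np.array([.624,-.0503])
for rr in(.119,.141):print([np.round(proj(c,[[*(C+rr*np.array([np.cos(t),np.sin(t)])),z+L]]),1) for z in(.067,.091) for L in(0,.004,.008)])
E
```

```text
[ 0.49537129 -0.05292955  0.30106843]
(array([ 301,  210,   36,   44, 1230], dtype=int32), array([318.3398374 , 231.38373984]), array([106, 117, 124, 126, 127, 127, 127, 128, 129, 129, 130, 132, 145,
       169, 186, 191, 191, 190, 190, 190, 190, 190, 190, 189, 189, 189,
       189, 189, 188, 188, 188, 188, 189, 188, 188, 188, 187, 187, 187,
       187, 187, 187, 187, 187, 186, 187, 195, 202, 204]))
w2 (array([ 302,  208,   36,   45, 1261], dtype=int32), array([319.27438541, 230.24345757]), array([ 97, 103, 113, 118, 119, 120, 120, 121, 121, 121, 121, 123, 126,
       142, 166, 178, 180, 179, 178, 178, 178, 178, 178, 178, 178, 177,
       178, 178, 177, 176, 177, 177, 177, 177, 177, 176, 176, 176, 176,
       176, 176, 176, 176, 175, 175, 174, 175, 179, 184, 186]))
[array([[316.4, 206.5]]), array([[316.4, 208.5]]), array([[316.3, 210.5]]), array([[316.1, 219.4]]), array([[316. , 221.8]]), array([[316. , 224.4]])]
[array([[315.5, 238.7]]), array([[315.4, 241.1]]), array([[315.4, 243.6]]), array([[315.1, 254.7]]), array([[315. , 257.7]]), array([[314.9, 260.8]])]
```

View pics/w7.png

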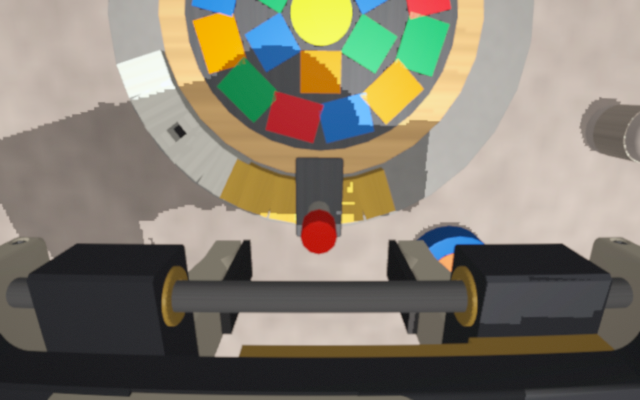

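Same view as w2: knob bottom at row 254 and lug inner edge at 158, against 253 and 157 with the pin home in the first hole. A pin left riding on the track would put the knob about 6 px lower in the image, so this looks home. I'll move clear and cross-check with the scene camera.

Emit:
carry_out(plan=[[[0, 0, -0.02], [0, 0, 0], 60], [[0, 0, -0.02], [0, 0, 0], 60], [[0, 0, -0.02], [0, 0, 0], 60], [[0, 0, -0.02], [0, 0, 0], 60], [[0, 0, -0.02], [0, 0, 0], 60], [[0, 0, 0], [0, 0, 0], 60], [[0, 0, 0], [0, 0, 0], 60]])

```text
time_s: 9.43
tcp_pos: [0.4946, -0.053, 0.3989]
eef_rot: [-180.0, -0.1, 1.9]
contact_force: [0.8, -1.0, -0.5]
gripper_width: 0.067
```

```bash
python3 - <<'E'
from h import *
s=r.get_state();print(s['tcp_pos'],s['contact_force'],s['time_s'])
W=cap('wrist','w8');cw=r.get_calibration('wrist')
def red(b,x0,x1,y0,y1):
    g=cv2.cvtColor(np.ascontiguousarray(b),cv2.COLOR_RGB2HSV);m=cv2.inRange(g,(0,150,60),(8,255,255));k=np.zeros_like(m);k[y0:y1,x0:x1]=m[y0:y1,x0:x1]
    n,l,st,ce=cv2.connectedComponentsWithStats(k);i=1+np.argmax(st[1:,4]);return ce[i],st[i]
C=np.array([.624,-.0503])
for cam,old in(('scene','s1'),('side',None)):
    c=r.get_calibration(cam);b=cap(cam,cam+'9')
    t=np.radians(127.25+53.2);k=C+.13*np.array([np.cos(t),np.sin(t)])
    for L in(0,.008):
        u=proj(c,[[*k,.079+L]])[0];print(cam,L,u)
    u=proj(c,[[*k,.083]])[0].astype(int);print(red(b,u[0]-15,u[0]+15,u[1]-15,u[1]+15))
    if old: print('s1',red(cv2.imread('pics/s1.png')[:,:,::-1],305,340,175,205),proj(c,[[*(C+.13*np.array([np.cos(np.radians(127.25)),np.sin(np.radians(127.25))])),.079]]))
cv2.imwrite('pics/fin.png',np.hstack([cv2.imread('pics/scene9.png')[120:350,180:480],cv2.imread('pics/side9.png')[120:350,200:420]]))
E
```

```text
[ 0.49458924 -0.05297681  0.39886564] [ 0.75483596 -0.98907408 -0.50651623] 9.4333
scene 0 [277.21728294 206.48017734]
scene 0.008 [276.90749735 203.54690737]
(array([276.81896552, 206.15517241]), array([272, 200,  10,  14, 116], dtype=int32))
s1 (array([322.10714286, 187.98214286]), array([318, 182,  10,  13, 112], dtype=int32)) [[321.94296185 189.14236019]]
side 0 [282.83073939 220.48138367]
side 0.008 [282.63852076 218.03403416]
(array([283.33695652, 221.01086957]), array([279, 215,   9,  13,  92], dtype=int32))
```

View pics/fin.png

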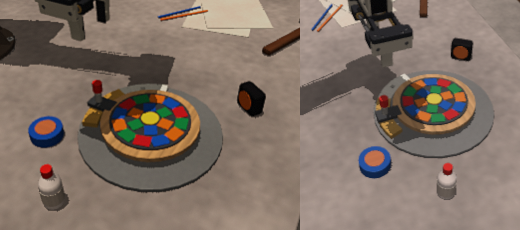

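Scene and side views both match lift 0 (206.2 against 206.5 predicted, 221.0 against 220.5). The tape measure, foil roll and bottle are where they were, and the gripper is clear.

```bash
python3 -c "
from plant import r
r.close_job()"
```

```text
the job is handed in; nothing more can be done
```

The turntable is at its next station, about 53° counter-clockwise, with the pin home in the brass arc's hole. I handed the job in at about 9.5 s.

**What I did:** I gripped the red knob, lifted the pin about 13 mm and swung the turntable to 48°. I then lowered the pin onto the track, loosened the jaws to about 24 mm, and nudged onward in 0.25 to 0.5° steps. When the push read about 8 N against the hole wall, I backed off, opened the jaws and raised the gripper clear. That 8 N was the highest sideways force in the readings I took.

**Last checks:**
- **Pin depth:** the knob's image height agrees with lift 0 in the scene camera (206.2 px measured, 206.5 predicted; 203.5 if it were still on the track). The side camera agrees too (221.0 measured, 220.5 predicted; 218.0 on the track). The wrist view matches the one of the pin in the first hole.
- **Surroundings:** the tape measure, foil roll and bottle look undisturbed in the final pictures. The force on the tool after clearing was about 1 N, which is noise.

**What disagreed:** the lift estimates from the wrist camera during the search did not agree with each other (one frame gave a puzzling middle value). I relied on the wall contact and the final views instead.

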